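# Refocus the slide imager

### The arm

A 6-joint arm with a two-finger parallel gripper is mounted at the origin on the work surface. World frame = base frame: x ahead of the robot, y to its left, z up, the work surface at z = 0. Lengths are in m, angles in rad, forces in N, time in s.
With the tool pointing down it reaches from about 0.35 to 0.85 m from the base axis. Payload 8.1 kg.
Tool frame: the origin (TCP) lies midway between the tips of the shut fingers; the grasp point (between the pads) lies 19 mm behind it; z points along the fingers, y is the direction in which the jaws open and shut (so a half turn about z gives the same grasp; the last joint's range is limited). The gripper opens to 85 mm and grips with 20 to 120 N. Pads are 22 mm wide; open, the fingers measure 114 mm over their backs; the gripper's body (76 mm by 85 mm) begins 54 mm behind the grasp point. The pads swing forward as they close: fully open they stand 13 mm farther back than shut.
Start: joints at [-1.401, 0.13, 1.488, -0, 1.523, -0.085], TCP at [0.151, -0.581, 0.231] pointing down, gripper open.
Joint ranges: [-2.96, 2.96], [-0.89, 2.26], [0.02, 2.5], [-1.34, 4.48], [0, 2.73], [-2.66, 2.66]. Speed limits (rad/s): [2.39, 2.39, 2.79, 3.14, 3.14, 3.14].

### API

Orientations are given as [roll, pitch, yaw] about the fixed x, y, z axes, in that order (R = Rz(yaw) Ry(pitch) Rx(roll)).
In Python, from plant import manip gives the robot as it stands.
- The arm moves only by the tool servo_tool, never from a script. Its argument "steps" is a list of rows, each a list of 3 entries, a list of its own where there are three numbers: the shift along the world's x, y, z normalised to -1 to 1, where 1 is 0.04 m, then the turn, a rotation vector about the world's x, y, z normalised to -1 to 1, where 1 is 8 degrees, then the opening, from -1 (shut) to 1 (fully open), so that 0 is half open. In form: [[[dx, dy, dz], [ax, ay, az], grip], ...]. A call has 1 to 8 rows; each row shifts and turns the pose as measured when the row begins; what a row does not reach is not made up. A row lasts 1/10 s, in which the tool goes at most 50 mm and 8.59 degrees, less where a joint would pass 70% of its speed; a pose out of reach is approached as far as the arm can. A call with a number of a shift or a turn outside -1 to 1 is refused whole. A call with a gripper value outside its range is refused whole. The fingers move at their own pace and stop on an object; "grip_force" is the grip in N (left out, the last holds). Time passes only in rows, so rows that do not move let the fingers close. It gives the time, the measured TCP pose, the force and the opening at its end, in the units of the state.
- manip.get_obs(): the state, without advancing time (a new reading comes with each control period).
- manip.read_camera(name): name is "scene" or "top" or "wrist"; returns a dict with "img" (384x512x3 uint8, red, green, blue), "fx", "fy", "cx", "cy" (pixels), "k1" (the pictures are not rectified: a ray, as slopes to the right and down, at radius r is drawn at 1 + k1 r^2 times it, then the intrinsics apply), "rvec" (rotation vector, rad) and "tvec" (3), from world to camera coordinates, as OpenCV has them. Camera axes: x right, y down, z forward; pixel columns grow to the right and rows downward; lengths in m; the calibration is good to about 2 mm. A picture is of the moment at which its call begins. There is no depth.
- manip.hand_in(): hands the job in, once; it reports no verdict.
The state is a dict: "time": time; "qpos": joint angles; "joint_velocities": joint speeds; "tau": joint torques, N m; "position": TCP position; "tcp_rot": TCP orientation; "force": force on the tool from outside, world axes, zero at the start; "wrist_torque": the same for the moment, N m; "opening": opening from 0.0 (shut) to 1.0 (fully open).
Only numpy, scipy, OpenCV 4.12 (cv2) and the standard library are available. Lean on these libraries where they do the work, as an engineer would, in place of code of your own. Each camera call takes 0.05 s, during which the arm holds its last target. There are 200 camera calls.

### The job

The glass staining jar is standing in the way of the slide imager's door: stand it upright on the steel tray, then swing the door wide open and turn the black focus knob inside so that its white pointer lines up with the white index mark beside it. Finally shut the door fully. Do not tip the jar over, and leave everything else on the bench where it is.

Things in the scene. Friction and masses are not known exactly. Their poses are not given: they have to be found in the camera images.
- imager: White steel bench instrument, fixed; 220 deep (x) x 220 wide (y) x 248 high mm. Origin: centre of its underside; x points from front to back, the front opening is the plane x = -110 mm. Walls 8 mm. Clear roof from x = -95 mm to the back, underside at z = 238 mm. The focus knob is behind the door, its base at x = -65, y = 0, z = 85 mm.
- deck: Grey deck behind the door, sloping up to the back at 40 degrees (0.70 rad) from level. Origin: on its face at the centre of the knob's base; z out of the deck (leans 40 degrees from vertical towards the front), x up the slope. To turn the knob, come through the open door with the tool tilted about this much; the roof is above.
- door (a joint): Angle of the imager's front door about its upright hinge, rad: 0 shut, grows as it opens towards the front, stop at 1.9. Stays where it is left (hinge friction 0.2 N m, 0.7 kg, no latch). Wide open is more than 1.2. White panel 214 wide, 230 high, 14 mm thick, top edge 244 mm above the bench. Starts shut or a little ajar (up to 0.15).
- door_hinge (a point): Point on the door's upright hinge axis (x = -110, y = 109 mm in the imager frame), 222 mm above the bench like the handle point. Frame turns with the door, z up. Seen from above the door turns clockwise to open; shut, it runs from here along -y of the imager.
- door_handle (a point): Grip point on the axis of the door's handle, 222 mm above the bench: an upright round steel bar, diameter 12 mm, from 154 to 244 mm high, 37 mm in front of the door's outer face, 170 mm from the hinge along the door. Two 8 mm stays at 162 and 212 mm height. Frame turns with the door: -x out of its outer face, y to the hinge, z up. Can be pinched from above, a finger on each side along y.
- focus_grip (a point): Grip point of the black focus knob, on its axis 30 mm above the deck. z is its axis (out of the deck), x the way the white pointer points. Disc 44 mm across, 9 mm high, with a bar grip 44 long (x), 12 wide (y), up to 35 mm above the deck. Friction 0.04 N m, stays where left. To reach the mark it turns clockwise, seen looking down on the deck, by 0.5 to 1.5 rad.
- index_mark (a point): White index mark, a flat bar 13 x 5 mm on the dial round the knob, 40 mm from the knob's axis; its x axis points outward from the knob's axis through the mark, z out of the deck. The pointer is in line when both x axes are parallel. It differs each time and must not be handled; it is flat.
- tray: Low steel tray, fixed, 160 (x) x 240 (y) mm, rim 14 mm high, wall 4 mm, floor 4 mm thick. Origin: centre of its underside. The half at -y is free, a wooden box stands in the half at +y.
- jar: Round clear glass staining jar with a white lid, 56 mm in diameter, 85 mm high, about 0.2 kg. Origin: centre of its underside, z up. Straight glass sides up to 55 mm. It stands in the sweep of the imager's door, its centre 100 to 140 mm in front of the imager; the door is much taller, so lean the tool back from it (about 25 degrees) when gripping the jar.
- slidebox: Wooden slide box 90 (x) x 60 (y) x 32 mm on the tray. Bystander. Origin: centre of its underside.
- reagent: Large brown glass bottle, 68 mm in diameter, 150 mm high, beside the imager. Bystander. Origin: centre of its underside.
- dropper: Small brown dropper bottle, 34 mm in diameter, 65 mm high, in front of the imager. Bystander. Origin: centre of its underside.
- dish: Shallow glass dish, 90 mm in diameter, 16 mm high. Bystander. Origin: centre of its underside.
- dispenser: Cream tape dispenser, 130 x 55 x 82 mm. Bystander. Origin: centre of its underside.
- notebook: Notebook 210 x 150 x 14 mm with a pen on it. Bystander. Origin: centre of its underside.
Mind the look-alikes: they are no part of the job. What is shaped like the jar but orange or red is not meant.

How it is judged:
On the way, in this order (a step that is already met when the one before it is completed fails the run):
1. the jar stands upright on the tray, let go (x of jar in the frame of tray between -0.075 and 0.075 m and y of jar in the frame of tray between -0.115 and 0.115 m and z of jar in the frame of tray below 0.012 m and angle between jar's own z axis and vertical below 0.1 rad and contact force between the fingers and jar below 0.1 N and linear speed of jar below 0.02 m/s), for 0.2 s.
2. the imager's door is wide open (more than 1.2 rad) (value of joint door above 1.2 rad), for 0.2 s.
3. the focus knob's pointer is in line with the index mark within 0.12 rad, with the door open (angle between the x axis of focus_grip and the x axis of index_mark, either way round below 0.12 rad and value of joint door above 0.9 rad), for 0.3 s.
At the end, for the whole second after the job is handed in: The jar stands upright (within 0.1 rad) and at rest on the floor of the tray, its centre inside the rim; the knob's pointer is within 0.12 rad of the index mark; the door is shut to less than 0.08 rad (x of jar in the frame of tray between -0.075 and 0.075 m and y of jar in the frame of tray between -0.115 and 0.115 m and z of jar in the frame of tray below 0.012 m and angle between jar's own z axis and vertical below 0.1 rad and linear speed of jar below 0.02 m/s and angle between the x axis of focus_grip and the x axis of index_mark, either way round below 0.12 rad and value of joint door below 0.08 rad); the robot touches nothing.
It fails at once if the jar is tipped over (more than 0.6 rad) (angle between jar's own z axis and vertical above 0.6 rad).
It fails at once if a bystander is moved more than 30 mm or tipped over (distance of any of slidebox, reagent, dropper, dish, dispenser, notebook from where it was at the start of the episode above 0.03 m or angle between any of slidebox, reagent, dropper, dish, dispenser, notebook's own z axis and vertical above 0.5 rad).
It also fails if it takes over 72 s, if anything falls off the work surface, if the arm or the gripper's body presses on something with over 40 N, if the wrist force passes 120 N, or if a joint passes its speed limit or range.

## Working session

There is one attempt and no reset: what is moved stays moved. The work goes in short steps, Python scripts to look and compute and a tool call to move; the robot and the scene stay as the last step left them, time stands still between calls to the robot, and variables do not carry over. Pictures are saved under pics/ and viewed, about 8 in all and at most 12, crops included, and the job is handed in when it is done.

Besides the shell and the picture viewer there is one more tool, called as name(argument=value, ...), one argument or row to a line, values as JSON. servo_tool: Moves the arm, as the interface text tells. Scaled input: -1 to 1 covers 0.04 m each way for a shift and 8 degrees each way for a turn. Its arguments: {"type":"object","properties":{"steps":{"type":"array","items":{"type":"array"}},"grip_force":{"type":"number"}},"required":["steps"]}

```bash
mkdir -p pics; ls; cat > h.py <<'E'
import numpy as np, cv2
from plant import manip
def cam(n):
    c=manip.read_camera(n); c['K']=np.array([[c['fx'],0,c['cx']],[0,c['fy'],c['cy']],[0,0,1.]]); c['R']=cv2.Rodrigues(np.array(c['rvec'],float))[0]; c['t']=np.array(c['tvec'],float); c['D']=np.array([c['k1'],0,0,0.]); return c
def proj(c,P): return cv2.projectPoints(np.array(P,float).reshape(-1,3),c['R'],c['t'],c['K'],c['D'])[0].reshape(-1,2)
def ray(c,uv):
    p=cv2.undistortPoints(np.array(uv,float).reshape(-1,1,2),c['K'],c['D']).reshape(-1,2)
    d=np.c_[p,np.ones(len(p))]@c['R']; return -c['R'].T@c['t'],d
def onz(c,uv,z):
    o,d=ray(c,uv); z=np.broadcast_to(z,(len(d),)); return o+d*((z-o[2])/d[:,2])[:,None]
def save(c,n,crop=None,s=1):
    im=c['img'][:,:,::-1]
    if crop: x0,y0,x1,y1=crop; im=im[y0:y1,x0:x1]
    cv2.imwrite('pics/'+n,cv2.resize(im,None,fx=s,fy=s,interpolation=cv2.INTER_CUBIC))
E
python3 - <<'E'
from h import *
a=cam('scene');b=cam('top')
save(a,'scene.png',s=1.5);save(b,'top.png',s=1.5)
for c in(a,b): print(-c['R'].T@c['t'],c['R'][2],c['fx'],c['k1'])
print(manip.get_obs())
E
```

```text
pics
[0.73611286 0.9969251  1.14757795] [-0.110434   -0.66882624 -0.73517059] 481.057951365983 0.0198486525933648
[0.30315713 0.11239115 1.670615  ] [ 0.1815628  -0.02056372 -0.98316432] 473.9911504344172 -0.13142349171290957
{'time': 0.1, 'qpos': array([-1.40138663e+00,  1.31111778e-01,  1.48919957e+00,  1.05818565e-05,
        1.52301042e+00, -8.53956260e-02]), 'joint_velocities': array([ 0.00112411, -0.00189891, -0.00274636, -0.00084904,  0.0011514 ,
       -0.00130297]), 'tau': array([ 1.09931203e-03, -5.70950818e+01, -5.01943910e+01, -1.06724949e-04,
        8.04689247e-03,  2.20507661e-05]), 'position': array([ 0.15117542, -0.58011329,  0.2303177 ]), 'tcp_rot': array([-3.13987074e+00, -1.58009678e-04,  2.54804673e-01]), 'force': array([ 0.45320286, -0.5630116 , -1.04655145]), 'wrist_torque': array([-0.0501438 , -0.00526244, -0.0081412 ]), 'opening': 0.9986457516459654}
```

View pics/scene.png

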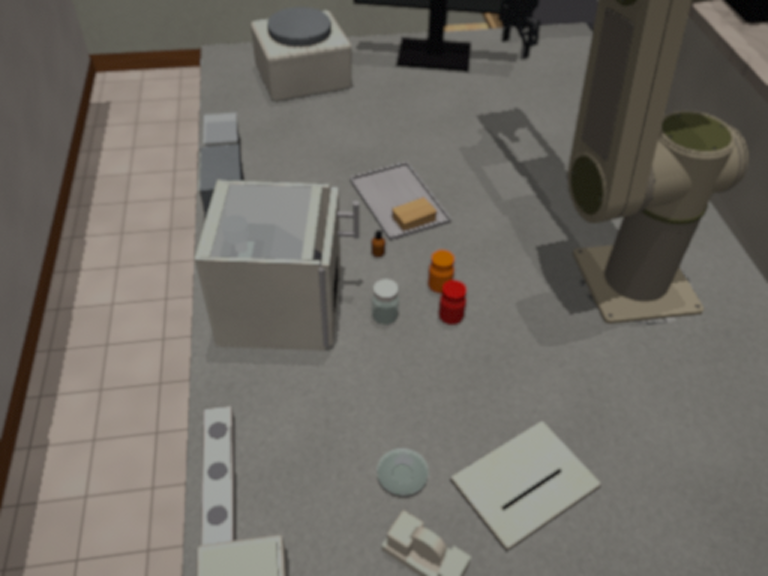

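View pics/top.png

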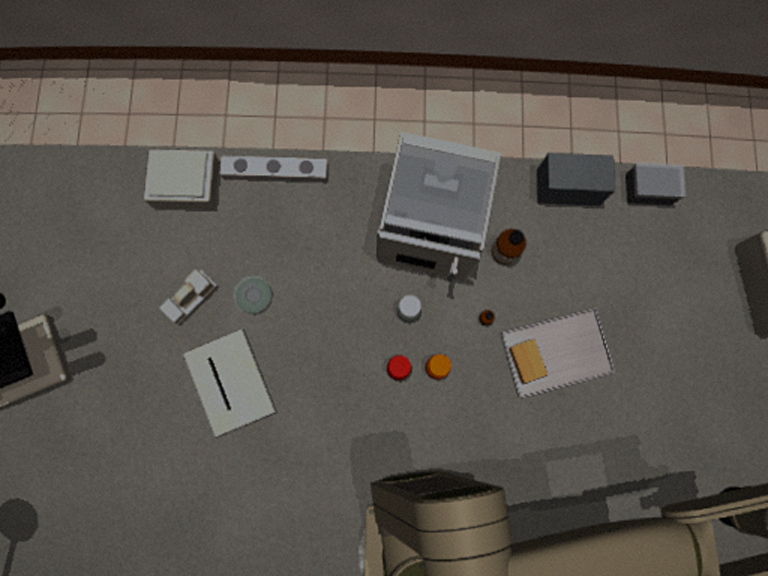

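Both views: the clear jar with the white lid is at top (410,307)/1.5, scene (386,300)/1.5. The look-alikes are red at top (399,367)/1.5 and orange at (439,367)/1.5. The dropper is at top (487,317)/1.5, the tray at (557,352)/1.5 with the box in its left half, and the reagent at (511,245)/1.5. I choose the white-lidded clear jar and check it in a close crop.

```bash
python3 - <<'E'
from h import *
c=cam('top'); save(c,'topc.png',(245,85,415,270),3.2)
c=cam('scene'); save(c,'scc.png',(125,110,305,245),4)
E
```

```text
(no output)
```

View pics/topc.png

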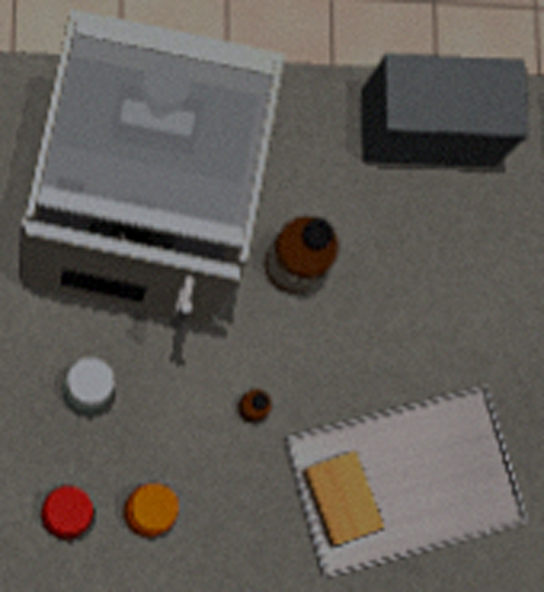

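View pics/scc.png

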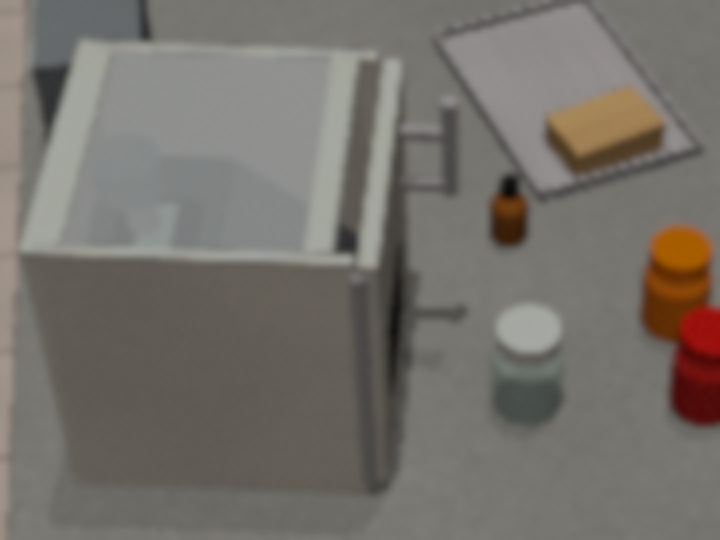

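```bash
cat >> h.py <<'E'
def tp(p,off=(245,85),s=3.2): return (np.array(p,float)+.5)/s-.5+np.array(off)
def sp(p): return tp(p,(125,110),4)
E
python3 - <<'E'
from h import *
c=cam('top');s=cam('scene'); np.set_printoptions(precision=4,suppress=True)
I=onz(c,tp([[72,14],[283,58],[245,260],[33,213]]),.248);print('imager BL BR FR FL\n',I)
e=lambda a,b:(np.linalg.norm(a-b),np.degrees(np.arctan2(*(b-a)[1::-1])))
print(e(I[3],I[0]),e(I[2],I[1]),e(I[1],I[0]),e(I[2],I[3]),I.mean(0))
J=onz(s,sp([[82,40],[400,58],[22,250],[340,258]]),.248);print('scene BR, doorR ,BL,FL?\n',J)
D=onz(c,tp([[25,230],[240,274]]),.244);print('door outer L R',D,e(D[1],D[0]))
D=onz(s,sp([[372,268],[400,60]]),.244);print('door outer L R scene',D,e(D[1],D[0]))
print('handle top', onz(c,tp([[187,284]]),.244),onz(s,sp([[450,101]]),.244))
print('jar',onz(c,tp([[91,381]]),.085),onz(s,sp([[529,327]]),.085), 'base front scene',onz(s,sp([[526,424]]),0))
T=onz(c,tp([[485,388],[525,522],[326,575],[289,436]]),.014);print('tray',T,T.mean(0),e(T[2],T[1]),e(T[3],T[0]),e(T[2],T[3]))
T=onz(s,sp([[585,0],[702,150],[540,198],[435,40]]),.014);print('tray s',T,T.mean(0),e(T[2],T[3]),e(T[1],T[0]))
print('box',onz(c,tp([[342,498]]),.036),'dropper',onz(c,tp([[259,400]]),.065),'orange',onz(c,tp([[153,508],[68,511]]),.085),'reag',onz(c,tp([[317,233]]),.15))
E
```

```text
imager BL BR FR FL
 [[ 0.9053  0.0611  0.248 ]
 [ 0.8674 -0.1514  0.248 ]
 [ 0.6576 -0.1128  0.248 ]
 [ 0.6973  0.0941  0.248 ]]
(np.float64(0.21059323229938454), np.float64(-9.031865861475183)) (np.float64(0.21332679967701357), np.float64(-10.429481321816302)) (np.float64(0.21587191275897238), np.float64(79.89709776195441)) (np.float64(0.21073773352880457), np.float64(79.14480741844203)) [ 0.7819 -0.0273  0.248 ]
scene BR, doorR ,BL,FL?
 [[ 0.8688 -0.1548  0.248 ]
 [ 0.6394 -0.1048  0.248 ]
 [ 0.9074  0.0609  0.248 ]
 [ 0.701   0.0955  0.248 ]]
door outer L R [[ 0.6811  0.1014  0.244 ]
 [ 0.6445 -0.1086  0.244 ]] (np.float64(0.2131136977861798), np.float64(80.10805053164304))
door outer L R scene [[ 0.6808  0.1035  0.244 ]
 [ 0.6393 -0.1075  0.244 ]] (np.float64(0.2150130364435403), np.float64(78.86906897271653))
handle top [[ 0.6327 -0.0569  0.244 ]] [[ 0.6087 -0.0571  0.244 ]]
jar [[0.5605 0.0253 0.085 ]] [[0.5599 0.024  0.085 ]] base front scene [[0.564  0.0477 0.    ]]
tray [[ 0.5778 -0.4238  0.014 ]
 [ 0.4279 -0.4667  0.014 ]
 [ 0.3651 -0.2411  0.014 ]
 [ 0.5172 -0.1997  0.014 ]] [ 0.472  -0.3328  0.014 ] (np.float64(0.23426013637121879), np.float64(-74.43189330371682)) (np.float64(0.2321356543449257), np.float64(-74.86686205929549)) (np.float64(0.1577026749939628), np.float64(15.208402489204499))
tray s [[ 0.4299 -0.4553  0.014 ]
 [ 0.3644 -0.2314  0.014 ]
 [ 0.5157 -0.1891  0.014 ]
 [ 0.5791 -0.4134  0.014 ]] [ 0.4723 -0.3223  0.014 ] (np.float64(0.23312501035987174), np.float64(-74.20472213299544)) (np.float64(0.23329322684514922), np.float64(-73.70555739463273))
box [[ 0.448  -0.2541  0.036 ]] dropper [[ 0.5488 -0.1574  0.065 ]] orange [[ 0.4279 -0.0427  0.085 ]
 [ 0.4222  0.0463  0.085 ]] reag [[ 0.7139 -0.2042  0.15  ]]
```

Top crop: the jar's lid is at (91,381), and the red (68,511) and orange (153,508) look-alikes lie nearer the robot. The door is shut or nearly so, with the handle at about (183,300). In the scene crop the handle bar top is at (450,101) and the jar is clear glass with a white lid at (529,327), so the choice is confirmed. Both cameras put the jar at about (0.560, 0.0245), the imager centre at about (0.780, -0.027) with yaw -10°, and the handle at about (0.611, -0.058).

servo_tool(
  steps=[
    [[0.5, 0.85, 0.3], [0, 0, 1], 1],
    [[0.5, 0.85, 0.2], [0, 0, 1], 1],
    [[0.5, 0.85, 0], [0, 0, 1], 1],
    [[0.5, 0.85, 0], [0, 0, 1], 1],
    [[0.5, 0.85, 0], [0, 0, 1], 1],
    [[0.5, 0.85, 0], [0, 0, 1], 1],
    [[0.5, 0.85, 0], [0, 0, 1], 1],
    [[0.5, 0.85, 0], [0, 0, 1], 1],
  ],
  grip_force=40,
)

```text
time: 1.1
position: [0.312, -0.3012, 0.2492]
tcp_rot: [-3.14, 0.001, 1.405]
force: [0.7, -0.4, 0.3]
opening: 0.995
```

servo_tool(
  steps=[
    [[0.5, 0.85, 0], [0, 0, 1], 1],
    [[0.5, 0.85, 0], [0, 0, 1], 1],
    [[0.5, 0.85, 0], [0, 0, 1], 1],
    [[0.5, 0.85, 0], [0, 0, 1], 1],
    [[0.5, 0.85, 0], [0, 0, 1], 1],
    [[0.5, 0.85, 0], [0, 0, 1], 1],
    [[0.5, 0.85, 0], [0, 0, 1], 1],
    [[0.5, 0.85, 0], [0, 0, 1], 1],
  ],
)

```text
time: 1.9
position: [0.4766, -0.0166, 0.251]
tcp_rot: [3.14, 0.007, 2.57]
force: [1.4, -1.5, 0.9]
opening: 0.999
```

servo_tool(
  steps=[
    [[0.1, 0.25, 0], [0, 0, 1], 1],
    [[0.1, 0.25, 0], [0, 0, 1], 1],
    [[0.1, 0.25, 0], [0, 0, 1], 1],
    [[0.1, 0.25, 0], [0, 0, 1], 1],
    [[0.1, 0, -0.5], [0, -0.8, 0], 1],
    [[0.1, 0, -0.5], [0, -0.8, 0], 1],
    [[0.1, 0, -0.5], [0, -0.8, 0], 1],
    [[0, 0, -0.5], [0, -0.75, 0], 1],
  ],
)

```text
time: 2.7
position: [0.5121, 0.0314, 0.1722]
tcp_rot: [-3.132, 0.464, -3.113]
force: [-0.5, -0.1, 0.1]
opening: 0.996
```

```bash
python3 - <<'E'
from h import *
np.set_printoptions(precision=4,suppress=True)
o=manip.get_obs();print(o['qpos'],o['position'],o['tcp_rot'],o['force'])
from scipy.spatial.transform import Rotation as R
print(R.from_euler('xyz',o['tcp_rot']).as_matrix())
c=cam('wrist');save(c,'w1.png');print(proj(c,[[.56,.0245,.085],[.56,.0245,0],[.568,.0245,.018]]))
E
```

```text
[-0.0606 -0.5539  2.256   0.0369  0.9769 -1.6713] [0.5121 0.0314 0.1722] [-3.1323  0.4637 -3.1129] [-0.5078 -0.1335  0.1307]
[[-0.894  -0.0245  0.4473]
 [-0.0256  0.9997  0.0035]
 [-0.4473 -0.0083 -0.8944]]
[[248.9504 189.2664]
 [251.0399 135.6059]
 [250.5999 151.0726]]
```

View pics/w1.png

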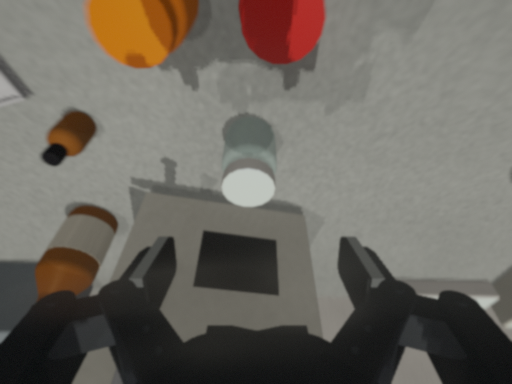

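The wrist view shows the white lid at (248,187) against a predicted (249,189), centred between the fingers, so I go in.

servo_tool(
  steps=[
    [[0.2, -0.1, -0.6], [0, 0.05, 0], 1],
    [[0.2, -0.08, -0.6], [0, 0, 0], 1],
    [[0.22, 0, -0.6], [0, 0, 0], 1],
    [[0.22, 0, -0.6], [0, 0, 0], 1],
    [[0.22, 0, -0.6], [0, 0, 0], 1],
    [[0.2, 0, -0.3], [0, 0, 0], 1],
    [[0.1, 0, -0.2], [0, 0, 0], 1],
    [[0, 0, 0], [0, 0, 0], 1],
  ],
)

```text
time: 3.55
position: [0.56, 0.0245, 0.0152]
tcp_rot: [-3.135, 0.432, -3.114]
force: [-4.1, 0.9, 5.7]
opening: 1.0
```

servo_tool(
  steps=[
    [[-0.05, 0, 0.3], [0, 0, 0], 1],
    [[0.05, 0, 0], [0, 0, 0], 1],
    [[0.1, 0, 0], [0, 0, 0], 1],
  ],
)

```text
time: 3.85
position: [0.5662, 0.0244, 0.0284]
tcp_rot: [-3.136, 0.427, -3.114]
force: [-0.0, 0.8, -0.4]
opening: 1.001
```

```bash
python3 - <<'E'
from h import *
c=cam('scene');o=manip.get_obs();print(o['position'],o['tcp_rot'],o['force']);save(c,'s2.png',(200,110,340,230),5)
E
```

```text
[0.56736786 0.02431102 0.02920846] [-3.13535049  0.42935282 -3.11365176] [-0.01137198 -0.02505711  1.04940488]
```

View pics/s2.png

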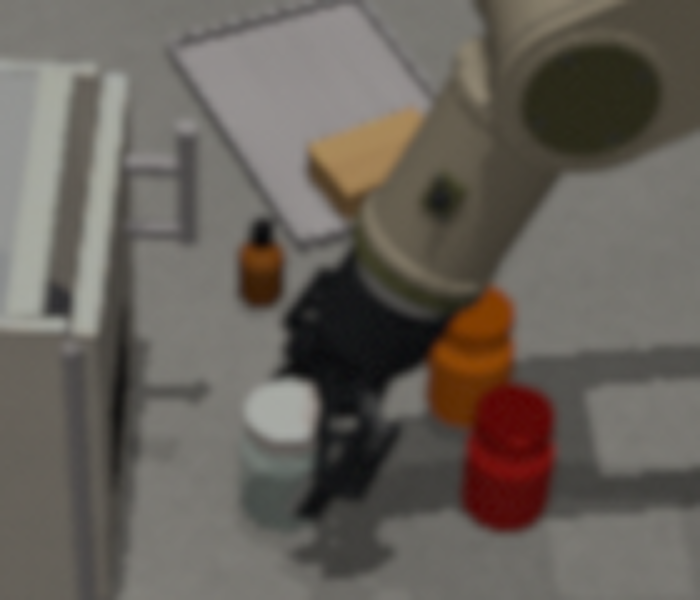

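```bash
python3 - <<'E'
from h import *
c=cam('scene');o=manip.get_obs()
from scipy.spatial.transform import Rotation as R
M=R.from_euler('xyz',o['tcp_rot']).as_matrix();p=o['position']
for dz in(-.013,-.03): print([(proj(c,p+M@[0,y,dz])-[200,110])*5 for y in(.0425,.057)])
print('jar',onz(c,[[200+282.5/5-.4,110+409/5-.4]],.085))
print((proj(c,[[.563,.024,.085],[.563,.052,0]])-[200,110])*5)
E
```

```text
[array([[292.77842711, 508.45633384]]), array([[297.12960175, 526.67477873]])]
[array([[305.0523662 , 490.42868712]]), array([[309.51752382, 508.65964497]])]
jar [[0.56227927 0.02378276 0.085     ]]
[[279.37415669 407.37655274]
 [283.19041894 533.20247818]]
```

servo_tool(
  steps=[
    [[0.07, 0, -0.1], [0, 0, 0], 1],
    [[0, 0, 0], [0, 0, 0], 0.2],
    [[0, 0, 0], [0, 0, 0], -0.5],
    [[0, 0, 0], [0, 0, 0], -0.5],
    [[0, 0, 0], [0, 0, 0], -0.5],
    [[0, 0, 0], [0, 0, 0], -0.5],
  ],
  grip_force=35,
)

```text
time: 4.55
position: [0.5697, 0.0243, 0.0238]
tcp_rot: [-3.136, 0.428, -3.114]
force: [-0.3, 0.4, 0.2]
opening: 0.643
```

servo_tool(
  steps=[
    [[0, 0, 0.4], [0, 0, 0], -0.5],
    [[0, 0, 0.8], [0, 0, 0], -0.5],
    [[-0.1, 0, 0.8], [0, 0, 0], -0.5],
    [[-0.1, -0.3, 0.5], [0, 0, 0], -0.5],
    [[-0.15, -0.7, 0], [0, 0, 0], -0.5],
    [[-0.15, -0.85, 0], [0, 0, 0], -0.5],
    [[-0.15, -0.85, 0], [0, 0, 0], -0.5],
    [[-0.15, -0.85, 0], [0, 0, 0], -0.5],
  ],
)

```text
time: 5.35
position: [0.5299, -0.1165, 0.1217]
tcp_rot: [-3.137, 0.416, -3.105]
force: [0.4, 0.0, -1.8]
opening: 0.638
```

servo_tool(
  steps=[
    [[-0.15, -0.85, 0], [0, 0, 0], -0.5],
    [[-0.15, -0.85, 0], [0, 0, 0], -0.5],
    [[-0.15, -0.85, 0], [0, 0, 0], -0.5],
    [[-0.15, -0.85, 0], [0, 0, 0], -0.5],
    [[-0.15, -0.85, 0], [0, 0, 0], -0.5],
    [[-0.15, -0.7, 0], [0, 0, 0], -0.5],
    [[-0.15, -0.5, 0], [0, 0, 0], -0.5],
    [[0, 0, 0], [0, 0, 0], -0.5],
  ],
)

```text
time: 6.15
position: [0.4822, -0.3425, 0.118]
tcp_rot: [-3.141, 0.405, -3.118]
force: [0.1, 0.8, -1.5]
opening: 0.638
```

servo_tool(
  steps=[
    [[0.1, -0.6, 0], [0, -0.16, 0], -0.5],
    [[0.15, -0.4, -0.3], [0, 0, 0], -0.5],
    [[0, 0, -0.6], [0, 0, 0], -0.5],
    [[0, 0, -0.6], [0, 0, 0], -0.5],
    [[0, 0, -0.4], [0, 0, 0], -0.5],
    [[0, 0, 0], [0, 0, 0], -0.5],
  ],
)

```text
time: 6.75
position: [0.5086, -0.3657, 0.0465]
tcp_rot: [-3.137, 0.392, 3.14]
force: [-0.5, 0.1, -2.1]
opening: 0.641
```

servo_tool(
  steps=[
    [[-0.3, -0.3, 0], [0, -0.25, 0], -0.5],
    [[0, 0, -0.2], [0, 0, 0], -0.5],
    [[0, 0, -0.1], [0, 0, 0], -0.5],
    [[0, 0, 0], [0, 0, 0], -0.5],
  ],
)

```text
time: 7.15
position: [0.5078, -0.3697, 0.0426]
tcp_rot: [-3.128, 0.406, 3.122]
force: [0.0, 0.1, -2.9]
opening: 0.643
```

```bash
python3 - <<'E'
from h import *
np.set_printoptions(precision=4,suppress=True)
o=manip.get_obs();print(o['qpos'],o['position'],o['tcp_rot'],o['force'])
E
```

```text
[-0.8828  0.1248  1.9182  0.396   0.856  -2.6568] [ 0.5078 -0.3697  0.0426] [-3.1281  0.4058  3.1224] [ 0.0232  0.0782 -2.8546]
```

servo_tool(
  steps=[
    [[0, 0, 0.1], [0, 0, -0.8], -0.5],
    [[0, 0, 0], [0, 0, -1], -0.5],
    [[0, 0, 0], [0, 0, -1], -0.5],
    [[0, 0, 0], [0, 0, 0], -0.5],
  ],
)

```text
time: 7.55
position: [0.5082, -0.3718, 0.049]
tcp_rot: [-3.128, 0.41, 2.723]
force: [0.5, 0.6, -2.0]
opening: 0.642
```

```bash
cat >> h.py <<'E'
from scipy.spatial.transform import Rotation as R
def need(pos,rot):
    "rows-units to a target TCP pose (rot: Rotation)"
    o=manip.get_obs(); d=np.array(pos)-o['position']; w=(rot*R.from_euler('xyz',o['tcp_rot']).inv()).as_rotvec()
    print('units shift',np.round(d/.04,2),'turn',np.round(np.degrees(w)/8,2),'pos',np.round(o['position'],4),'rpy',np.round(o['tcp_rot'],3),'q',np.round(o['qpos'],3),'F',np.round(o['force'],1))
E
python3 - <<'E'
from h import *
y=manip.get_obs()['tcp_rot'][2]
need([.493,-.381,.028],R.from_euler('xyz',[-3.136,.428,y]))
E
```

```text
units shift [-0.38 -0.23 -0.53] turn [-0.   -0.14  0.02] pos [ 0.5082 -0.3718  0.049 ] rpy [-3.128  0.41   2.723] q [-0.79   0.048  1.988  0.2    0.727 -2.064] F [ 0.5  0.6 -2. ]
```

servo_tool(
  steps=[
    [[-0.4, -0.3, 0], [0, -0.14, 0], -0.5],
    [[0, 0, -0.2], [0, 0, 0], -0.5],
    [[0, 0, -0.15], [0, 0, 0], -0.5],
    [[0, 0, -0.08], [0, 0, 0], -0.5],
    [[0, 0, 0], [0, 0, 0], -0.5],
  ],
)

```text
time: 8.05
position: [0.4935, -0.3844, 0.0326]
tcp_rot: [-3.132, 0.43, 2.741]
force: [0.2, 0.7, -2.0]
opening: 0.639
```

servo_tool(
  steps=[
    [[0, 0, -0.1], [0, 0, 0], -0.5],
    [[0, 0, 0], [0, 0, 0], -0.5],
  ],
)

```text
time: 8.25
position: [0.4939, -0.3842, 0.0282]
tcp_rot: [-3.132, 0.43, 2.742]
force: [-0.6, 0.5, -1.7]
opening: 0.64
```

servo_tool(
  steps=[
    [[0, 0, -0.04], [0, 0, 0], -0.5],
    [[0, 0, 0], [0, 0, 0], -0.5],
  ],
)

```text
time: 8.45
position: [0.4951, -0.385, 0.0283]
tcp_rot: [-3.131, 0.432, 2.744]
force: [0.1, 0.6, -2.3]
opening: 0.641
```

servo_tool(
  steps=[
    [[0, 0, -0.06], [0, 0, 0], -0.5],
    [[0, 0, 0], [0, 0, 0], -0.5],
  ],
)

```text
time: 8.65
position: [0.4966, -0.3862, 0.0284]
tcp_rot: [-3.129, 0.436, 2.745]
force: [-0.8, -0.8, -2.4]
opening: 0.643
```

servo_tool(
  steps=[
    [[-0.03, 0.03, -0.1], [0, 0, 0], -0.5],
    [[0, 0, 0], [0, 0, 0], -0.5],
  ],
)

```text
time: 8.85
position: [0.4979, -0.3873, 0.0285]
tcp_rot: [-3.127, 0.442, 2.746]
force: [0.4, 0.2, -1.6]
opening: 0.644
```

```bash
python3 - <<'E'
from h import *
for i in range(3):
    c=cam('wrist'); need([.4945,-.3845,.026],R.from_euler('xyz',[-3.132,.430,2.745]))
c=cam('scene');a=c['img'][100:190,210:300,::-1]
w=cam('wrist');
im=np.hstack([cv2.resize(a,(400,400)),cv2.resize(w['img'][:,:,::-1],(400,300))[:, :] if 0 else cv2.resize(w['img'][:,:,::-1],(400,400))]);cv2.imwrite('pics/p6.png',im)
E
```

```text
units shift [-0.08  0.07 -0.06] turn [0.07 0.07 0.01] pos [ 0.4979 -0.3873  0.0285] rpy [-3.127  0.442  2.746] q [-0.843  0.074  2.016  0.283  0.662 -2.204] F [-0.2 -1.  -0.6]
units shift [-0.07  0.06 -0.05] turn [0.06 0.06 0.01] pos [ 0.4975 -0.3869  0.0278] rpy [-3.127  0.441  2.746] q [-0.843  0.075  2.016  0.283  0.662 -2.204] F [ 0.3 -0.7  2.2]
units shift [-0.08  0.06 -0.05] turn [0.06 0.06 0.01] pos [ 0.4975 -0.387   0.0278] rpy [-3.127  0.441  2.746] q [-0.843  0.075  2.016  0.283  0.661 -2.204] F [-0.3  0.6  4.1]
```

View pics/p6.png

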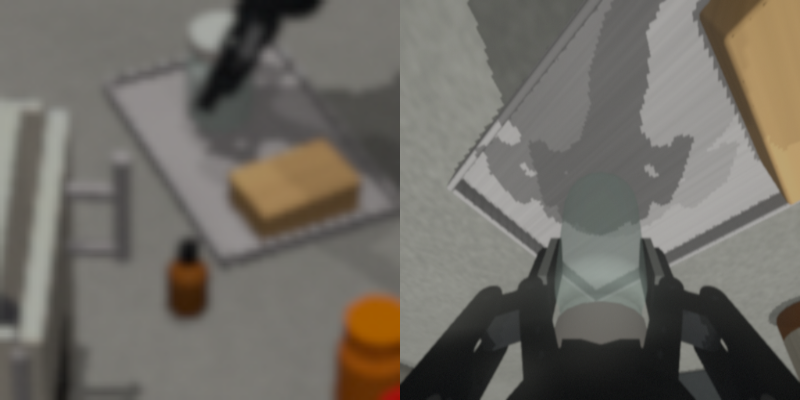

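The jar stands over the free half of the tray (scene inset about (215,75)), and the upward force shows contact, so I release it.

servo_tool(
  steps=[
    [[0, 0, 0], [0, 0, 0], 0.5],
    [[0, 0, 0], [0, 0, 0], 1],
    [[0, 0, 0], [0, 0, 0], 1],
    [[-0.2, 0.1, 0.4], [0, 0, 0], 1],
    [[-0.35, 0.15, 0.8], [0, 0, 0], 1],
    [[-0.35, 0.15, 0.8], [0, 0, 0], 1],
    [[-0.2, 0.1, 0.9], [0, 0, 0], 1],
    [[0, 0, 1], [0, 0, 0], 1],
  ],
)

```text
time: 9.9
position: [0.446, -0.3593, 0.1756]
tcp_rot: [-3.137, 0.422, 2.742]
force: [1.4, -0.7, 0.3]
opening: 1.006
```

```bash
python3 - <<'E'
from h import *
c=cam('scene');a=cv2.resize(c['img'][95:175,215:315,::-1],(500,400))
cv2.imwrite('pics/p7.png',a)
h=np.array([.6115,-.0585]); y=np.radians(170)
need([h[0],h[1],.30],R.from_euler('xyz',[np.pi,0,y]))
E
```

```text
units shift [4.06 7.61 2.87] turn [0.95 2.96 1.59] pos [ 0.4491 -0.3627  0.1854] rpy [-3.131  0.433  2.744] q [-0.889 -0.293  2.035  0.223  1.02  -2.141] F [ 2.3 -3.3  6.3]
```

View pics/p7.png

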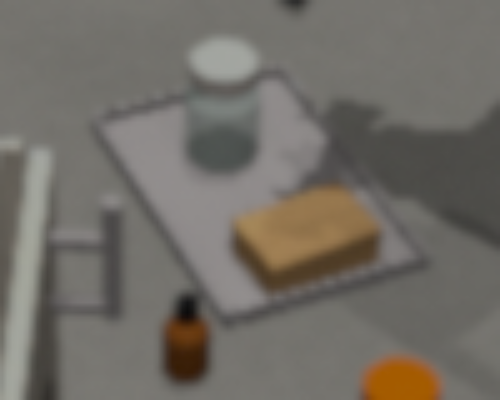

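The jar stands upright on the tray, well inside the rim and clear of the box. Next is the handle.

servo_tool(
  steps=[
    [[0.3, 0.7, 0.6], [0.1, 0.35, 0.2], 1],
    [[0.4, 0.85, 0.5], [0.1, 0.35, 0.2], 1],
    [[0.4, 0.85, 0.5], [0.1, 0.35, 0.2], 1],
    [[0.4, 0.85, 0.5], [0.12, 0.37, 0.2], 1],
    [[0.4, 0.85, 0.4], [0.12, 0.37, 0.2], 1],
    [[0.4, 0.85, 0.2], [0.12, 0.37, 0.2], 1],
    [[0.4, 0.85, 0], [0.12, 0.37, 0.2], 1],
    [[0.4, 0.7, 0], [0.12, 0.37, 0.2], 1],
  ],
)

```text
time: 10.75
position: [0.5747, -0.0973, 0.3027]
tcp_rot: [-3.132, 0.006, 2.969]
force: [0.2, -1.3, 0.5]
opening: 1.001
```

```bash
python3 - <<'E'
from h import *
need([.6115,-.0585,.30],R.from_euler('xyz',[np.pi,0,np.radians(170)]))
E
```

```text
units shift [ 0.92  0.97 -0.07] turn [ 0.08  0.03 -0.02] pos [ 0.5747 -0.0973  0.3027] rpy [-3.132  0.006  2.969] q [-0.25   0.06   1.435 -0.01   1.641 -1.649] F [ 0.2 -1.3  0.5]
```

servo_tool(
  steps=[
    [[0.45, 0.5, 0], [0.08, 0.03, 0], 1],
    [[0.45, 0.47, 0], [0, 0, 0], 1],
    [[0, 0, 0], [0, 0, 0], 1],
  ],
)

```text
time: 11.05
position: [0.6144, -0.0522, 0.3001]
tcp_rot: [3.139, -0.004, 2.976]
force: [-0.8, -0.6, 0.6]
opening: 1.001
```

```bash
python3 - <<'E'
from h import *
need([.6115,-.0585,.30],R.from_euler('xyz',[np.pi,0,np.radians(170)]))
c=cam('wrist');save(c,'w9.png');print(proj(c,[[.6115,-.0585,.244],[.6115,-.0585,.154],[.6907,.0995,.244]]))
E
```

```text
units shift [-0.07 -0.16 -0.  ] turn [-0.02 -0.03 -0.06] pos [ 0.6144 -0.0522  0.3001] rpy [ 3.139 -0.004  2.976] q [-0.169  0.162  1.33   0.002  1.655 -1.574] F [-0.8 -0.6  0.6]
[[248.10806963 201.47632835]
 [250.33243353 170.99836981]
 [455.49589815 260.78254771]]
```

View pics/w9.png

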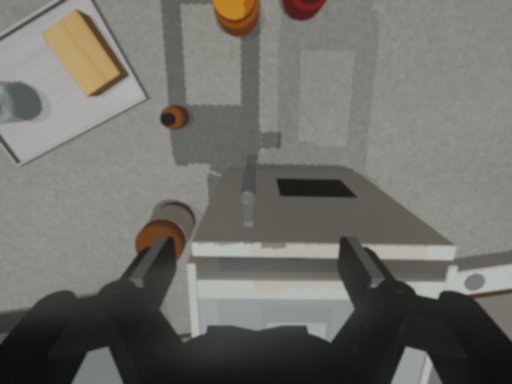

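Wrist view: the bar's top is at (248,200) against a predicted (248,201), and the door edge is nearly parallel to the jaws, so I descend and grip.

servo_tool(
  steps=[
    [[-0.07, -0.16, 0], [0, 0, -0.06], 1],
    [[0, 0, -0.7], [0, 0, 0], 1],
    [[0, 0, -0.8], [0, 0, 0], 1],
    [[0, 0, -0.7], [0, 0, 0], 1],
    [[0, 0, 0], [0, 0, 0], 0],
    [[0, 0, 0], [0, 0, 0], -1],
    [[0, 0, 0], [0, 0, 0], -1],
    [[0, 0, 0], [0, 0, 0], -1],
  ],
  grip_force=60,
)

```text
time: 11.9
position: [0.6087, -0.0672, 0.2151]
tcp_rot: [3.14, 0.003, 2.958]
force: [17.0, 35.3, -8.8]
opening: 0.331
```

```bash
python3 - <<'E'
from h import *
o=manip.get_obs();np.set_printoptions(precision=2,suppress=True)
print(o['position'],o['tcp_rot'],o['force'],o['opening'],o['qpos'])
H=np.array([.6907,.0995]);p=o['position'][:2]-H;print(np.hypot(*p),np.hypot(.17,.051))
a=0
for i in range(13):
    r=np.radians(-7.0);q=np.array([[np.cos(r),-np.sin(r)],[np.sin(r),np.cos(r)]])@p;print(i,(q-p)/.04,q+H);p=q
E
```

```text
[ 0.61 -0.07  0.22] [3.14 0.   2.96] [16.97 35.26 -8.82] 0.33071425494679263 [-0.19  0.17  1.48  0.    1.49 -1.58]
0.18577847707614917 0.17748521065147937
0 [-0.49  0.28] [ 0.59 -0.06]
1 [-0.45  0.34] [ 0.57 -0.04]
2 [-0.41  0.39] [ 0.55 -0.03]
3 [-0.36  0.44] [ 0.54 -0.01]
4 [-0.3   0.48] [0.53 0.01]
5 [-0.24  0.51] [0.52 0.03]
6 [-0.18  0.54] [0.51 0.05]
7 [-0.11  0.56] [0.51 0.07]
8 [-0.04  0.57] [0.5 0.1]
9 [0.03 0.57] [0.51 0.12]
10 [0.1  0.56] [0.51 0.14]
11 [0.16 0.54] [0.52 0.16]
12 [0.23 0.52] [0.53 0.18]
```

servo_tool(
  steps=[
    [[0.03, 0.1, 0], [0, 0, 0], -0.3],
    [[0.03, 0.1, 0], [0, 0, 0], -0.6],
    [[0, 0, 0], [0, 0, 0], -1],
    [[0, 0, 0], [0, 0, 0], -1],
    [[0, 0, 0], [0, 0, 0], -1],
  ],
)

```text
time: 12.4
position: [0.6131, -0.059, 0.2194]
tcp_rot: [3.14, 0.009, 2.959]
force: [0.3, 0.3, -1.2]
opening: 0.115
```

servo_tool(
  steps=[
    [[-0.47, 0.27, 0], [0, 0, -0.87], -1],
    [[-0.43, 0.32, 0], [0, 0, -0.87], -1],
    [[-0.39, 0.37, 0], [0, 0, -0.87], -1],
    [[-0.34, 0.42, 0], [0, 0, -0.87], -1],
  ],
)

```text
time: 12.8
position: [0.549, -0.0042, 0.2194]
tcp_rot: [3.137, 0.013, 2.455]
force: [7.9, 2.7, -4.2]
opening: 0.116
```

```bash
cat >> h.py <<'E'
H=np.array([.6907,.0995])
def arc(n,deg,yawoff=0):
    o=manip.get_obs();p=o['position'][:2]-H;print('r',np.round(np.hypot(*p),4),'door~',np.round((-np.arctan2(p[1],p[0])-np.radians(116.1))%(2*np.pi),3),'z',o['position'][2],'yaw-off deg',np.degrees(o['tcp_rot'][2]),'F',np.round(o['force'],1),np.round(o['wrist_torque'],1),'q',np.round(o['qpos'],2),o['opening'])
    a=np.arctan2(p[1],p[0])
    P=[p]+[.177*np.array([np.cos(a-np.radians(deg)*(i+1)),np.sin(a-np.radians(deg)*(i+1))]) for i in range(n)]
    print(np.round(np.diff(P,axis=0)/.04,2).tolist())
E
python3 -c "
from h import *
arc(8,7)"
```

```text
r 0.1756 door~ 0.483 z 0.21938443297837032 yaw-off deg 140.6398743224675 F [ 7.9  2.7 -4.2] [ 0.5 -1.   0.1] q [-0.1  -0.01  1.66 -0.    1.48 -0.98] 0.11646796582664545
[[-0.32, 0.43], [-0.23, 0.49], [-0.17, 0.51], [-0.11, 0.53], [-0.04, 0.54], [0.02, 0.54], [0.09, 0.53], [0.15, 0.52]]
```

servo_tool(
  steps=[
    [[-0.31, 0.44, 0], [0, 0, -0.87], -1],
    [[-0.23, 0.49, 0], [0, 0, -0.87], -1],
    [[-0.17, 0.51, 0], [0, 0, -0.87], -1],
    [[-0.11, 0.53, 0], [0, 0, -0.87], -1],
    [[-0.04, 0.54, 0], [0, 0, -0.87], -1],
    [[0.02, 0.54, 0], [0, 0, -0.87], -1],
    [[0.09, 0.53, 0], [0, 0, -0.87], -1],
    [[0.15, 0.52, 0], [0, 0, -0.87], -1],
  ],
)

```text
time: 13.6
position: [0.528, 0.1638, 0.2194]
tcp_rot: [3.122, 0.021, 1.439]
force: [11.0, -5.9, -6.7]
opening: 0.113
```

```bash
python3 -c "
from h import *
arc(3,7)"
```

```text
r 0.1749 door~ 1.491 z 0.21940640932518962 yaw-off deg 82.47630589672299 F [11.  -5.9 -6.7] [-0.8 -1.5  0.2] q [ 0.23 -0.    1.65 -0.03  1.48  0.36] 0.11294741939328813
[[0.18, 0.51], [0.29, 0.46], [0.34, 0.42]]
```

servo_tool(
  steps=[
    [[0, 0, 0], [0, 0, 0], 0],
    [[0, 0, 0], [0, 0, 0], 0.5],
    [[0, 0, 0.7], [0, 0, 0], 1],
    [[0, 0, 0.8], [0, 0, 0.5], 1],
    [[0, 0, 0.8], [0, 0, 1], 1],
    [[0, -0.5, 0.3], [0, 0, 1], 1],
    [[0, -0.7, 0], [0, 0, 1], 1],
    [[0, -0.7, 0], [0, 0, 1], 1],
  ],
)

```text
time: 14.4
position: [0.5263, 0.0874, 0.3285]
tcp_rot: [3.122, 0.026, 2.098]
force: [-0.7, 0.0, 0.8]
opening: 1.001
```

servo_tool(
  steps=[
    [[-0.1, -0.7, 0], [0, 0, 1], 1],
    [[-0.1, -0.7, 0], [0, 0, 1], 1],
    [[0, -0.5, 0], [0, 0, 1], 1],
    [[0, -0.3, 0], [0, 0, 1], 1],
    [[0, 0, 0], [0, 0, 1], 1],
    [[0, 0, 0], [0, 0, 1], 1],
    [[0, 0, 0], [0, 0, 1], 1],
  ],
)

```text
time: 15.1
position: [0.5154, -0.0126, 0.3326]
tcp_rot: [3.121, 0.031, 3.118]
force: [-0.0, -0.0, 0.3]
opening: 1.001
```

```bash
cat >> h.py <<'E'
C=np.array([.780,-.027,0]); RI=R.from_euler('z',-10,degrees=True)
KR=RI*R.from_euler('y',-40,degrees=True)   # deck frame
KB=C+RI.apply([-.065,0,.085])
def knobpose(phi,back,lat=(0,0)):
    "tool pose: phi = deg of tool y from deck y about deck z; back = TCP height above deck along z"
    rot=KR*R.from_euler('z',phi,degrees=True)*R.from_euler('z',np.pi)*R.from_euler('x',np.pi)
    return KB+KR.apply([lat[0],lat[1],back]),rot
E
python3 - <<'E'
from h import *
p,r=knobpose(0,.18);print(p,r.as_matrix()); need(p,r)
E
```

```text
[0.6020435  0.00437853 0.222888  ] [[-7.54406507e-01  1.73648178e-01  6.33022222e-01]
 [ 1.33022222e-01  9.84807753e-01 -1.11618897e-01]
 [-6.42787610e-01  1.66533454e-16 -7.66044443e-01]]
units shift [ 2.17  0.43 -2.74] turn [-0.61 -4.74 -1.09] pos [ 0.5154 -0.0126  0.3326] rpy [3.121 0.031 3.118] q [-0.141 -0.149  1.584  0.024  1.678 -1.685] F [-0.  -0.   0.3]
```

servo_tool(
  steps=[
    [[0.2, 0.07, -0.4], [-0.1, -0.79, -0.18], 1],
    [[0.25, 0.07, -0.4], [-0.1, -0.79, -0.18], 1],
    [[0.3, 0.07, -0.4], [-0.1, -0.79, -0.18], 1],
    [[0.4, 0.07, -0.4], [-0.1, -0.79, -0.18], 1],
    [[0.4, 0.07, -0.4], [-0.1, -0.79, -0.18], 1],
    [[0.4, 0.07, -0.4], [-0.1, -0.79, -0.18], 1],
    [[0, 0, 0], [0, 0, 0], 1],
  ],
)

```text
time: 15.8
position: [0.5934, -0.0009, 0.2334]
tcp_rot: [-3.133, 0.722, 2.976]
force: [-0.6, -0.6, -1.9]
opening: 1.0
```

```bash
python3 - <<'E'
from h import *
p,r=knobpose(0,.18); need(p,r)
c=cam('wrist');save(c,'w10.png',None,1.5)
print((proj(c,[KB,KB+KR.apply([0,0,.035]),KB+KR.apply([.04,0,0]),KB+KR.apply([0,.04,0])])+.5)*1.5)
E
```

```text
units shift [ 0.22  0.13 -0.26] turn [ 0.07  0.16 -0.03] pos [ 0.5934 -0.0009  0.2334] rpy [-3.133  0.722  2.976] q [-0.027 -0.53   2.224 -0.149  0.737 -1.356] F [-0.6 -0.6 -1.9]
[[395.21024247 236.66158622]
 [396.1077601  247.98006434]
 [394.56448315 282.93746123]
 [444.43462442 236.98940763]]
```

View pics/w10.png

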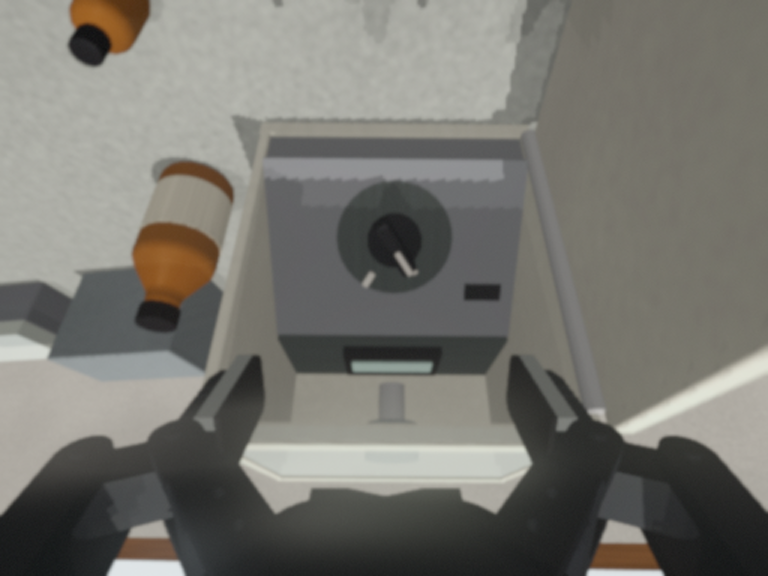

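```bash
cat >> h.py <<'E'
def ondeck(c,uv,h):
    o,d=ray(c,uv); o=KR.inv().apply(o-KB); d=KR.inv().apply(d)
    return (o+d*((h-o[2])/d[:,2])[:,None])[:,:2]
E
python3 - <<'E'
from h import *
c=cam('wrist');f=lambda p:(np.array(p,float)+.5)/1.5-.5
np.set_printoptions(precision=4,suppress=True)
P=ondeck(c,f([[396,253],[412,274]]),.035);M=ondeck(c,f([[369,279],[374,273],[364,286]]),0.001);D=ondeck(c,f([[394,237]]),.001)
print(P,M,D); a=lambda v:np.degrees(np.arctan2(v[1],v[0]))
print('pointer',a(P[1]),a(P[1]-P[0]),'mark',a(M[0]),a(M[0]-D[0]),a(M[2]-M[1]))
# refined blob detection of the bright pixels near the dial
g=cv2.cvtColor(c['img'],cv2.COLOR_RGB2HSV); m=((g[:,:,2]>130)&(g[:,:,1]<60)).astype(np.uint8); 
m[:125]=0;m[195:]=0;m[:,:225]=0;m[:,300:]=0
n,l,s,ce=cv2.connectedComponentsWithStats(m)
for i in range(1,n):
    if s[i,4]<8: continue
    ys,xs=np.nonzero(l==i)
    for h in(.001,.035):
        q=ondeck(c,np.c_[xs,ys],h);u=np.linalg.svd(q-q.mean(0))[2][0];print(s[i,4],ce[i]*1.5,h,'cen',q.mean(0),a(q.mean(0)),'axis',a(u*np.sign(u[0])))
for phi in(28,):
  for b in(.08,.0175):
    p,r=knobpose(phi,b);need(p,r);print(p)
E
```

```text
[[0.0088 0.0003]
 [0.0252 0.0127]] [[ 0.0415 -0.0212]
 [ 0.0361 -0.017 ]
 [ 0.0479 -0.0255]] [[ 0.005  -0.0006]]
pointer 26.753142510069686 36.9618800927536 mark -27.085950814576126 -29.457198231078767 -36.014237416643645
51 [403.7941 258.6176] 0.001 cen [0.0236 0.008 ] 18.785186368334514 axis 32.670336343909945
51 [403.7941 258.6176] 0.035 cen [0.0133 0.0064] 25.818885041978 axis 32.67033634390993
37 [367.8649 274.4189] 0.001 cen [ 0.0377 -0.022 ] -30.244519770166526 axis -31.087625616340244
37 [367.8649 274.4189] 0.035 cen [ 0.026  -0.0205] -38.29072140270863 axis -31.087625616340205
units shift [ 1.72 -0.13 -2.38] turn [-2.18  0.59  2.62] pos [ 0.5965 -0.0016  0.2415] rpy [-3.134  0.726  2.975] q [-0.028 -0.53   2.211 -0.146  0.744 -1.36 ] F [-0.  -0.4  1.6]
[ 0.6653 -0.0068  0.1463]
units shift [ 2.71 -0.3  -3.58] turn [-2.18  0.59  2.62] pos [ 0.5965 -0.0016  0.2415] rpy [-3.134  0.726  2.975] q [-0.028 -0.53   2.211 -0.146  0.744 -1.36 ] F [-0.  -0.4  1.6]
[ 0.7049 -0.0138  0.0984]
```

Wrist view: the dial centre is at (394,237) against a predicted (395,237), the white pointer end at (404,259) and the index mark at (368,275). The pointer is at about +32° and the mark at about -31° in the deck frame, a clockwise turn of about 63°, consistent with the description.

```bash
python3 - <<'E'
from h import *
for b in(.10,.015):
    p,r=knobpose(32,b,(.004,-.001));need(p,r);print(p)
E
```

```text
units shift [ 1.48 -0.11 -1.93] turn [-2.5   0.65  3.  ] pos [ 0.5965 -0.0016  0.2415] rpy [-3.134  0.726  2.975] q [-0.028 -0.53   2.211 -0.146  0.744 -1.36 ] F [-0.  -0.4  1.6]
[ 0.65552925 -0.00606788  0.16417559]
units shift [ 2.82 -0.35 -3.56] turn [-2.5   0.65  3.  ] pos [ 0.5965 -0.0016  0.2415] rpy [-3.134  0.726  2.975] q [-0.028 -0.53   2.211 -0.146  0.744 -1.36 ] F [-0.  -0.4  1.6]
[ 0.70933614 -0.01555548  0.09906182]
```

servo_tool(
  steps=[
    [[0.1, 0, -0.2], [-0.5, 0.13, 0.6], 1],
    [[0.2, 0, -0.3], [-0.5, 0.13, 0.6], 1],
    [[0.3, 0, -0.35], [-0.5, 0.13, 0.6], 1],
    [[0.3, 0, -0.35], [-0.5, 0.13, 0.6], 1],
    [[0.3, -0.05, -0.35], [-0.5, 0.13, 0.6], 1],
    [[0.25, -0.05, -0.35], [0, 0, 0], 1],
    [[0, 0, 0], [0, 0, 0], 1],
  ],
)

```text
time: 16.6
position: [0.6703, -0.0126, 0.1951]
tcp_rot: [-2.7, 0.578, -2.601]
force: [0.4, -0.7, -0.1]
opening: 0.999
```

```bash
python3 - <<'E'
from h import *
for b in(.10,.015):
    p,r=knobpose(32,b,(.004,-.001));need(p,r)
E
```

```text
units shift [-0.37  0.16 -0.77] turn [ 0.12  0.08 -0.13] pos [ 0.6703 -0.0126  0.1951] rpy [-2.7    0.578 -2.601] q [-0.052 -0.229  2.068 -0.14   0.599 -1.944] F [ 0.4 -0.7 -0.1]
units shift [ 0.98 -0.07 -2.4 ] turn [ 0.12  0.08 -0.13] pos [ 0.6703 -0.0126  0.1951] rpy [-2.7    0.578 -2.601] q [-0.052 -0.229  2.068 -0.14   0.599 -1.944] F [ 0.4 -0.7 -0.1]
```

servo_tool(
  steps=[
    [[-0.2, 0.08, -0.4], [0.12, 0.08, -0.13], 1],
    [[-0.17, 0.06, -0.35], [0, 0, 0], 1],
    [[0, 0, 0], [0, 0, 0], 1],
  ],
)

```text
time: 16.9
position: [0.6596, -0.0092, 0.1737]
tcp_rot: [-2.72, 0.581, -2.632]
force: [-0.4, 0.7, -0.8]
opening: 1.0
```

```bash
python3 - <<'E'
from h import *
for b in(.10,.015):
    p,r=knobpose(32,b,(.004,-.001));need(p,r)
E
```

```text
units shift [-0.1   0.08 -0.24] turn [0.   0.04 0.02] pos [ 0.6596 -0.0092  0.1737] rpy [-2.72   0.581 -2.632] q [-0.045 -0.228  2.106 -0.158  0.571 -1.895] F [-0.4  0.7 -0.8]
units shift [ 1.24 -0.16 -1.87] turn [0.   0.04 0.02] pos [ 0.6596 -0.0092  0.1737] rpy [-2.72   0.581 -2.632] q [-0.045 -0.228  2.106 -0.158  0.571 -1.895] F [-0.4  0.7 -0.8]
```

servo_tool(
  steps=[
    [[0.1, 0.05, -0.35], [0, 0.04, 0.02], 1],
    [[0.25, -0.04, -0.35], [0, 0, 0], 1],
    [[0.25, -0.04, -0.35], [0, 0, 0], 1],
    [[0.25, -0.04, -0.32], [0, 0, 0], 1],
    [[0.2, -0.03, -0.25], [0, 0, 0], 1],
    [[0.1, -0.02, -0.15], [0, 0, 0], 1],
    [[0, 0, 0], [0, 0, 0], 1],
  ],
)

```text
time: 17.6
position: [0.7132, -0.0155, 0.1152]
tcp_rot: [-2.71, 0.586, -2.622]
force: [-0.8, 0.3, -0.7]
opening: 0.996
```

```bash
python3 - <<'E'
from h import *
p,r=knobpose(32,.015,(.004,-.001));need(p,r)
E
```

```text
units shift [-0.1 -0.  -0.4] turn [ 0.03  0.09 -0.02] pos [ 0.7132 -0.0155  0.1152] rpy [-2.71   0.586 -2.622] q [-0.053  0.013  2.007 -0.195  0.42  -1.863] F [-0.8  0.3 -0.7]
```

servo_tool(
  steps=[
    [[-0.05, 0, -0.2], [0.03, 0.09, 0], 1],
    [[-0.05, 0, -0.2], [0, 0, 0], 1],
    [[0, 0, 0], [0, 0, 0], 1],
  ],
)

```text
time: 17.9
position: [0.7095, -0.0155, 0.1008]
tcp_rot: [-2.721, 0.578, -2.627]
force: [0.2, -0.3, -0.1]
opening: 0.994
```

```bash
python3 - <<'E'
from h import *
p,r=knobpose(32,.015,(.004,-.001));need(p,r)
c=cam('wrist');save(c,'w11.png',None,1.5)
E
```

```text
units shift [-0.01 -0.   -0.04] turn [ 0.    0.02 -0.02] pos [ 0.7095 -0.0155  0.1008] rpy [-2.721  0.578 -2.627] q [-0.056  0.031  2.014 -0.189  0.406 -1.867] F [ 0.2 -0.3 -0.1]
```

View pics/w11.png

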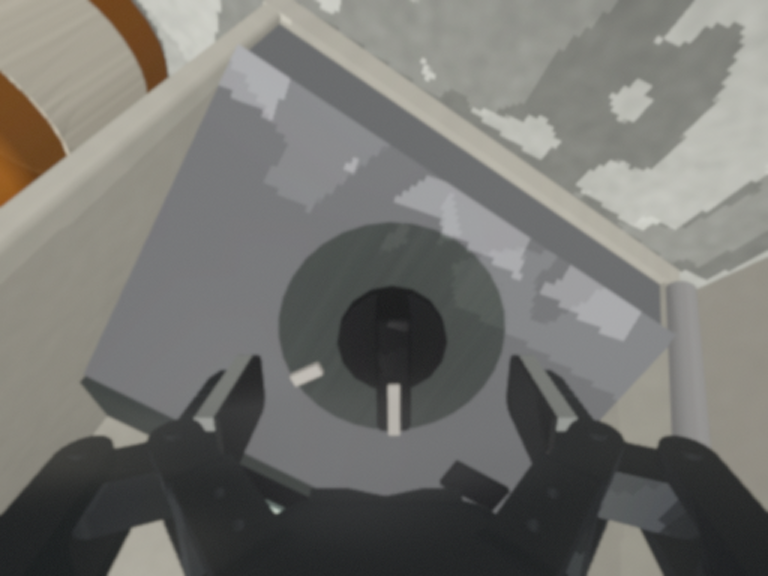

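Wrist view: the knob bar is upright in the picture at x≈393, parallel to and centred between the fingers (262 and 512). The mark is at (307,374). I refine the mark angle numerically and close.

```bash
cat >> h.py <<'E'
a_=lambda v:np.degrees(np.arctan2(v[1],v[0]))
def blobs(c,lo=130):
    g=cv2.cvtColor(c['img'],cv2.COLOR_RGB2HSV); m=((g[:,:,2]>lo)&(g[:,:,1]<60)).astype(np.uint8)
    n,l,s,ce=cv2.connectedComponentsWithStats(m)
    for i in range(1,n):
        if not 8<s[i,4]<600: continue
        ys,xs=np.nonzero(l==i)
        for h in(.001,.035):
            q=ondeck(c,np.c_[xs,ys],h)
            if np.hypot(*q.mean(0))>.06: continue
            u=np.linalg.svd(q-q.mean(0))[2][0];print(s[i,4],np.round(ce[i],1),h,'cen',np.round(q.mean(0),4),'ang',np.round(a_(q.mean(0)),1),'axis',np.round(a_(u*np.sign(u[0])),1))
E
python3 -c "
from h import *
blobs(cam('wrist'))"
```

```text
212 [204.1 248.2] 0.001 cen [ 0.037  -0.0216] ang -30.3 axis -30.8
212 [204.1 248.2] 0.035 cen [ 0.0159 -0.0263] ang -58.8 axis -30.8
310 [263.1 271.5] 0.001 cen [0.0316 0.0198] ang 32.1 axis 32.8
310 [263.1 271.5] 0.035 cen [0.0117 0.0063] ang 28.2 axis 32.8
```

servo_tool(
  steps=[
    [[0, 0, 0], [0, 0, 0], 0],
    [[0, 0, 0], [0, 0, 0], -0.6],
    [[0, 0, 0], [0, 0, 0], -1],
    [[0, 0, 0], [0, 0, 0], -1],
    [[0, 0, 0], [0, 0, 0], -1],
    [[0, 0, 0], [0, 0, 0], -1],
  ],
  grip_force=30,
)

```text
time: 18.6
position: [0.7098, -0.0119, 0.1026]
tcp_rot: [-2.724, 0.581, -2.626]
force: [-1.4, -0.3, 2.0]
opening: 0.132
```

servo_tool(
  steps=[
    [[0, 0, 0], [0.56, -0.1, -0.67], -1],
    [[0, 0, 0], [0.56, -0.1, -0.67], -1],
    [[0, 0, 0], [0.56, -0.1, -0.67], -1],
    [[0, 0, 0], [0.56, -0.1, -0.67], -1],
    [[0, 0, 0], [0.56, -0.1, -0.67], -1],
    [[0, 0, 0], [0.56, -0.1, -0.67], -1],
    [[0, 0, 0], [0.56, -0.1, -0.67], -1],
    [[0, 0, 0], [0, 0, 0], -1],
  ],
)

```text
time: 19.4
position: [0.7094, -0.0162, 0.1029]
tcp_rot: [2.872, 0.66, 2.544]
force: [-0.3, 1.5, -0.4]
opening: 0.128
```

```bash
python3 - <<'E'
from h import *
p,r=knobpose(-31,.015,(.004,-.001));need(p,r)
blobs(cam('wrist'))
E
```

```text
units shift [-0.    0.02 -0.1 ] turn [ 0.97 -0.12 -1.15] pos [ 0.7094 -0.0162  0.1029] rpy [2.872 0.66  2.544] q [-0.055  0.025  2.017 -0.197  0.404 -0.968] F [-0.3  1.5 -0.4]
424 [248.2 131.6] 0.001 cen [-0.0504  0.0123] ang 166.2 axis 64.9
424 [248.2 131.6] 0.035 cen [-0.0543  0.0147] ang 164.9 axis 64.9
34 [214.6 146.1] 0.001 cen [-0.0488 -0.0086] ang -170.1 axis 14.8
34 [214.6 146.1] 0.035 cen [-0.0532 -0.0018] ang -178.1 axis 14.8
320 [257.  266.6] 0.001 cen [ 0.0352 -0.0118] ang -18.5 axis -18.9
320 [257.  266.6] 0.035 cen [ 0.013  -0.0043] ang -18.4 axis -18.9
49 [237.6 261.5] 0.001 cen [ 0.0272 -0.0226] ang -39.6 axis 6.4
49 [237.6 261.5] 0.035 cen [ 0.0067 -0.0128] ang -62.3 axis 6.4
36 [276.4 260.6] 0.001 cen [0.0349 0.0018] ang 3.0 axis -52.8
36 [276.4 260.6] 0.035 cen [0.0127 0.0064] ang 26.7 axis -52.8
```

servo_tool(
  steps=[
    [[0, 0, 0], [0.5, -0.08, -0.6], -1],
    [[0, 0, 0], [0.48, -0.06, -0.57], -1],
    [[0, 0, 0], [0, 0, 0], -1],
  ],
)

```text
time: 19.75
position: [0.7089, -0.0171, 0.1026]
tcp_rot: [2.738, 0.588, 2.308]
force: [-0.7, 0.8, 1.6]
opening: 0.131
```

```bash
python3 - <<'E'
from h import *
p,r=knobpose(-31,.015,(.004,-.001));need(p,r)
blobs(cam('wrist'))
E
```

```text
units shift [ 0.01  0.04 -0.09] turn [ 0.04  0.   -0.03] pos [ 0.7089 -0.0171  0.1026] rpy [2.738 0.588 2.308] q [-0.056  0.027  2.014 -0.195  0.412 -0.767] F [-0.7  0.8  1.6]
401 [225.6 130.4] 0.001 cen [-0.0538  0.012 ] ang 167.4 axis -11.3
401 [225.6 130.4] 0.035 cen [-0.0555  0.0173] ang 162.7 axis -11.3
298 [256.4 267.1] 0.001 cen [ 0.0322 -0.0188] ang -30.3 axis -31.2
298 [256.4 267.1] 0.035 cen [ 0.0121 -0.0069] ang -29.7 axis -31.2
40 [237.3 261. ] 0.001 cen [ 0.0216 -0.0272] ang -51.5 axis 0.9
40 [237.3 261. ] 0.035 cen [ 0.0039 -0.0135] ang -74.0 axis 0.9
34 [276.2 260.6] 0.001 cen [ 0.0344 -0.005 ] ang -8.3 axis -61.3
34 [276.2 260.6] 0.035 cen [0.0139 0.0039] ang 15.8 axis -61.3
```

servo_tool(
  steps=[
    [[0, 0, 0], [0, 0, 0], -0.3],
    [[0, 0, 0], [0, 0, 0], 0.3],
    [[0, 0, 0], [0, 0, 0], 0.3],
    [[-0.2, 0.04, 0.24], [0, 0, 0], 0.3],
    [[-0.4, 0.06, 0.4], [0, 0, 0], 0.3],
    [[-0.5, 0.06, 0.5], [0, 0, 0], 0.3],
    [[-0.5, 0.06, 0.5], [0, 0, 0], 0.3],
    [[-0.5, 0.06, 0.4], [0, 0, 0], 0.3],
  ],
)

```text
time: 20.6
position: [0.6221, -0.0046, 0.1827]
tcp_rot: [2.753, 0.592, 2.333]
force: [0.5, 1.0, -0.1]
opening: 0.653
```

```bash
python3 - <<'E'
from h import *
blobs(cam('wrist'))
y=np.radians(90); need([.524,.152,.33],R.from_euler('xyz',[np.pi,0,y]))
E
```

```text
139 [266.1 210.4] 0.001 cen [ 0.0297 -0.0168] ang -29.4 axis -37.4
139 [266.1 210.4] 0.035 cen [ 0.0166 -0.0107] ang -32.8 axis -37.4
units shift [-2.44  3.9   3.61] turn [ 2.98  4.21 -6.05] pos [ 0.6214 -0.0042  0.1856] rpy [2.751 0.594 2.332] q [-0.037 -0.364  2.188 -0.15   0.631 -0.83 ] F [1.6 0.3 2.7]
```

```bash
python3 - <<'E'
from h import *
c=cam('wrist')
for lo in(150,165,180): print(lo);blobs(c,lo)
save(c,'w12.png',(190,120,320,250),4.5)
E
```

```text
150
91 [265.7 207.9] 0.001 cen [ 0.0297 -0.0158] ang -28.1 axis -37.7
91 [265.7 207.9] 0.035 cen [ 0.0167 -0.0099] ang -30.6 axis -37.7
165
42 [265.6 208.6] 0.001 cen [ 0.0302 -0.0163] ang -28.4 axis -38.4
42 [265.6 208.6] 0.035 cen [ 0.0172 -0.0103] ang -31.0 axis -38.4
180
```

View pics/w12.png

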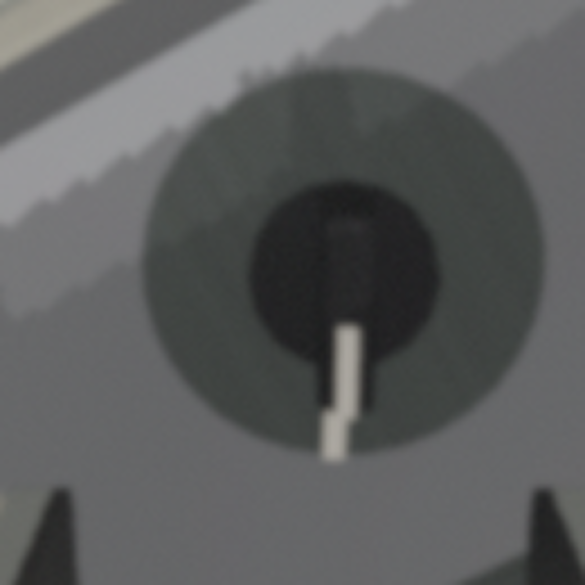

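```bash
python3 - <<'E'
from h import *
c=cam('wrist')
f=lambda p:tp(p,(190,120),4.5)
P=ondeck(c,f([[347,325],[346.5,418]]),.035);M=ondeck(c,f([[337,412],[333,461],[335,436]]),.001);D=ondeck(c,f([[345,260]]),.001)
print('pointer',a_(P[1]-P[0]),'mark own',a_(M[1]-M[0]),'from dial centre',a_(M[2]-D[0]),D,M[2]-D[0])
E
```

```text
pointer -29.157779570730344 mark own -33.31466470359561 from dial centre -32.01677994211212 [[0.00050688 0.00149514]] [ 0.03751503 -0.02345727]
```

Last picture: the pointer runs vertically from (347,325) to (347,418) and the mark sits right below it, (337,412) to (333,461). They agree within about 2–4° against a limit of 6.9°. Next I shut the door.

servo_tool(
  steps=[
    [[-0.6, 0, 0.6], [0, 0, 0], 1],
    [[-0.6, 0, 0.9], [0.1, 0.2, -0.2], 1],
    [[-0.6, 0, 0.9], [0.3, 0.45, -0.6], 1],
    [[-0.6, 0, 0.9], [0.35, 0.5, -0.75], 1],
    [[-0.2, 0, 0.6], [0.35, 0.5, -0.75], 1],
    [[0, 0.1, 0.2], [0.35, 0.5, -0.75], 1],
    [[0, 0.3, 0], [0.35, 0.5, -0.75], 1],
    [[0, 0.4, 0], [0.35, 0.5, -0.75], 1],
  ],
)

```text
time: 21.55
position: [0.5137, 0.0272, 0.3413]
tcp_rot: [3.028, 0.101, 1.761]
force: [-0.7, -0.4, 0.3]
opening: 0.999
```

```bash
python3 - <<'E'
from h import *
need([.528,.1638,.33],R.from_euler('xyz',[np.pi,0,1.42]))
E
```

```text
units shift [ 0.36  3.42 -0.28] turn [ 0.71  0.83 -2.48] pos [0.5137 0.0272 0.3413] rpy [3.028 0.101 1.761] q [ 0.009 -0.245  1.659 -0.078  1.597 -0.195] F [-0.7 -0.4  0.3]
```

servo_tool(
  steps=[
    [[0.05, 0.6, 0], [0.18, 0.2, -0.6], 1],
    [[0.05, 0.8, 0], [0.18, 0.2, -0.6], 1],
    [[0.05, 0.8, 0], [0.18, 0.2, -0.6], 1],
    [[0.05, 0.7, 0], [0.18, 0.2, -0.6], 1],
    [[0.1, 0.5, -0.2], [0, 0, 0], 1],
    [[0, 0, 0], [0, 0, 0], 1],
  ],
)

```text
time: 22.15
position: [0.5327, 0.1685, 0.3236]
tcp_rot: [-3.129, -0.002, 1.413]
force: [-1.1, -0.2, 0.2]
opening: 1.0
```

```bash
python3 - <<'E'
from h import *
need([.528,.1638,.212],R.from_euler('xyz',[np.pi,0,1.42]))
c=cam('wrist');save(c,'w13.png')
s=cam('scene')
# dark/bright check of the handle: predicted pixels in the wrist view and local profile across the bar
for ang in(1.40,1.45,1.49,1.53):
    q=-np.radians(116.1)-ang; P=H+.177*np.array([np.cos(q),np.sin(q)])
    print(ang,P,np.round(proj(c,[[*P,.244],[*P,.2]]),1).tolist())
E
```

```text
units shift [-0.12 -0.12 -2.79] turn [-0.03 -0.08  0.05] pos [0.5327 0.1685 0.3236] rpy [-3.129e+00 -2.000e-03  1.413e+00] q [0.211 0.009 1.449 0.006 1.695 0.369] F [-1.1 -0.2  0.2]
1.4 [0.52082669 0.14921979] [[248.3, 215.2], [250.0, 197.5]]
1.45 [0.52352394 0.15764778] [[249.8, 205.8], [251.3, 189.3]]
1.49 [0.52598295 0.16428653] [[251.4, 198.1], [252.7, 182.7]]
1.53 [0.52870548 0.17082163] [[253.3, 190.4], [254.3, 176.0]]
```

The picture limit is reached, so I go on with numbers: regrip where the handle was left.

servo_tool(
  steps=[
    [[-0.14, -0.11, -0.2], [-0.03, -0.08, 0.05], 1],
    [[0, 0, -0.8], [0, 0, 0], 1],
    [[0, 0, -0.8], [0, 0, 0], 1],
    [[0, 0, -0.8], [0, 0, 0], 1],
    [[0, 0, -0.1], [0, 0, 0], 1],
    [[0, 0, 0], [0, 0, 0], 0.2],
  ],
)

```text
time: 22.85
position: [0.5296, 0.1561, 0.2172]
tcp_rot: [3.132, 0.002, 1.417]
force: [0.2, -0.1, 0.7]
opening: 0.857
```

servo_tool(
  steps=[
    [[0, 0, 0], [0, 0, 0], -0.2],
    [[0, 0, 0], [0, 0, 0], -0.5],
    [[0, 0, 0], [0, 0, 0], -1],
    [[0, 0, 0], [0, 0, 0], -1],
    [[0, 0, 0], [0, 0, 0], -1],
  ],
  grip_force=40,
)

```text
time: 23.35
position: [0.5291, 0.1573, 0.2233]
tcp_rot: [3.132, -0.001, 1.418]
force: [0.1, -1.2, -1.3]
opening: 0.001
```

```bash
python3 -c "
from h import *
arc(11,-7)"
```

```text
r 0.1716 door~ 1.459 z 0.2233389577345503 yaw-off deg 81.2443559477383 F [ 0.1 -1.2 -1.3] [-0.1  0.  -0.1] q [ 0.2  -0.    1.64 -0.    1.49  0.35] 0.0012410920971165603
[[-0.28, -0.47], [-0.09, -0.53], [-0.02, -0.54], [0.05, -0.54], [0.11, -0.53], [0.17, -0.51], [0.24, -0.49], [0.29, -0.45], [0.35, -0.41], [0.39, -0.37], [0.44, -0.32]]
```

```bash
python3 - <<'E'
from h import *
im=cv2.imread('pics/w13.png',0)
print('     '+' '.join('%3d'%x for x in range(190,320,4)))
for r in range(130,262,4): print(r,' '.join('%3d'%im[r:r+4,x:x+4].mean() for x in range(190,320,4)))
E
```

```text
190 194 198 202 206 210 214 218 222 226 230 234 238 242 246 250 254 258 262 266 270 274 278 282 286 290 294 298 302 306 310 314 318
130 138 140 138 142 141 141 142 140 134 129 127 127 130 129 130 129 130 128 127 126 134 142 141 139 139 139 140 142 143 143 144 142 142
134 137 140 140 141 140 140 133 129 128 128 130 126 129 128 126 128 129 130 127 130 138 143 142 141 140 139 139 141 141 142 143 144 141
138 132 139 138 136 131 129 126 128 128 128 130 129 126 127 122 117 113 112 116 132 136 141 143 140 141 139 140 144 142 143 144 142 140
142 130 133 130 127 127 128 126 130 128 127 128 121 113 102 100  97  98  97  99 128 132 131 132 134 131 131 134 133 130 133 134 132 130
146 128 129 126 126 128 128 128 127 124 116 107  99  98  89  87  88  88  87  92 123 128 128 128 128 127 130 129 129 130 133 130 132 132
150 128 126 125 127 128 128 123 115 104 102 103 100  94  87  84  85  85  85  93 125 128 128 127 127 127 128 129 130 131 130 130 131 130
154 128 128 127 125 116 109 101 101 102 100 101  98  88  87  87  86  85  86  86 107 122 123 127 126 129 128 130 131 130 127 128 129 131
158 125 120 115 
[... 2819 characters left out ...]
 183 187 187 187 187
242  70  67  65  66 113 148 148 148 148 147 147 147 146 146 146 145 144 145 145 143 144 145 144 142 141 142 142 142 155 164 160 159 158
246  65  66  65  66  90 118 122 134 134 133 135 139 141 139 140 139 139 139 140 137 141 140 137 138 139 141 140 142 140 142 142 140 141
250  70  67  67  68  70  77  96 104 104 115 126 132 140 139 139 140 141 140 140 139 141 141 140 140 140 140 141 143 141 143 143 141 141
254 114  84  79  84  92  84  76  75  76  78  93 126 138 139 138 140 141 138 140 141 142 141 140 141 143 141 141 143 142 140 141 141 141
258 141 135 132 131 120  78  77  79  80  79  80 108 136 138 138 140 141 140 142 142 143 142 140 141 142 141 142 144 142 142 142 143 143
```

The map puts the bar's top cap at (254,191), so the door is at about 1.53 and the bar at (0.529, 0.171). My grip fell 14 mm short in y, so I reopen and shift.

servo_tool(
  steps=[
    [[0, 0, 0], [0, 0, 0], 0.3],
    [[0, 0, 0], [0, 0, 0], 0.6],
    [[0, 0, 0], [0, 0, 0], 0.6],
    [[0, 0.36, -0.15], [0, 0, 0], 0.6],
    [[0, 0, 0], [0, 0, 0], -0.2],
    [[0, 0, 0], [0, 0, 0], -1],
    [[0, 0, 0], [0, 0, 0], -1],
    [[0, 0, 0], [0, 0, 0], -1],
  ],
)

```text
time: 24.15
position: [0.5315, 0.1733, 0.2189]
tcp_rot: [3.126, -0.002, 1.418]
force: [6.4, -1.6, -0.9]
opening: 0.125
```

```bash
python3 -c "
from h import *
arc(12,-7)"
```

```text
r 0.1755 door~ 1.549 z 0.21889038328807828 yaw-off deg 81.27353460248882 F [ 6.4 -1.6 -0.9] [-0.3 -0.6 -0.1] q [ 0.23  0.01  1.64 -0.    1.48  0.38] 0.12452463954095908
[[-0.23, -0.49], [-0.13, -0.52], [-0.07, -0.54], [-0.0, -0.54], [0.06, -0.54], [0.13, -0.53], [0.19, -0.51], [0.25, -0.48], [0.31, -0.44], [0.36, -0.4], [0.41, -0.36], [0.45, -0.3]]
```

Gripped (opening 0.125). Now I follow the arc back.

servo_tool(
  steps=[
    [[-0.21, -0.5, 0], [0, 0, 0.87], -1],
    [[-0.13, -0.52, 0], [0, 0, 0.87], -1],
    [[-0.07, -0.54, 0], [0, 0, 0.87], -1],
    [[0, -0.54, 0], [0, 0, 0.87], -1],
    [[0.06, -0.54, 0], [0, 0, 0.87], -1],
    [[0.13, -0.53, 0], [0, 0, 0.87], -1],
    [[0.19, -0.51, 0], [0, 0, 0.87], -1],
    [[0.25, -0.48, 0], [0, 0, 0.87], -1],
  ],
)

```text
time: 24.95
position: [0.5423, 0.0051, 0.2189]
tcp_rot: [3.117, -0.004, 2.43]
force: [11.4, 8.0, -4.5]
opening: 0.123
```

```bash
python3 -c "
from h import *
arc(6,-6)"
```

```text
r 0.1758 door~ 0.549 z 0.21893303693168636 yaw-off deg 139.20897493963815 F [11.4  8.  -4.5] [ 0.9 -1.3 -0.2] q [-0.1  -0.03  1.68  0.02  1.48 -0.96] 0.12298431002373786
[[0.24, -0.39], [0.31, -0.35], [0.34, -0.31], [0.37, -0.28], [0.4, -0.24], [0.42, -0.19]]
```

servo_tool(
  steps=[
    [[0.26, -0.39, 0], [0, 0, 0.75], -1],
    [[0.31, -0.35, 0], [0, 0, 0.75], -1],
    [[0.34, -0.31, 0], [0, 0, 0.75], -1],
    [[0.37, -0.28, 0], [0, 0, 0.75], -1],
  ],
)

```text
time: 25.35
position: [0.5958, -0.0494, 0.2189]
tcp_rot: [3.112, -0.003, 2.866]
force: [3.8, 7.7, -0.3]
opening: 0.123
```

```bash
python3 -c "
from h import *
arc(4,-2)"
```

```text
r 0.1766 door~ 0.112 z 0.21890116625796743 yaw-off deg 164.2207372419037 F [ 3.8  7.7 -0.3] [ 0.7 -0.4 -0.3] q [-0.19  0.13  1.51  0.03  1.5  -1.48] 0.12337460396017981
[[0.13, -0.09], [0.13, -0.08], [0.14, -0.07], [0.14, -0.07]]
```

servo_tool(
  steps=[
    [[0.13, -0.08, 0], [0, 0, 0.25], -1],
    [[0.13, -0.08, 0], [0, 0, 0.25], -1],
    [[0.14, -0.07, 0], [0, 0, 0.25], -1],
    [[0.08, -0.04, 0], [0, 0, 0.1], -1],
    [[0, 0, 0], [0, 0, 0], -1],
  ],
)

```text
time: 25.85
position: [0.6114, -0.0582, 0.2189]
tcp_rot: [3.107, -0.018, 2.995]
force: [1.8, 0.7, -0.3]
opening: 0.122
```

```bash
python3 -c "
from h import *
arc(2,-2)"
```

```text
r 0.1766 door~ 0.01 z 0.21887245457973759 yaw-off deg 171.62547603411264 F [ 1.8  0.7 -0.3] [-0.6 -0.4  0.1] q [-0.2   0.19  1.44  0.03  1.53 -1.62] 0.12176812453500507
[[0.13, -0.08], [0.14, -0.06]]
```

servo_tool(
  steps=[
    [[0.1, -0.04, 0], [0, 0, 0], -1],
    [[0, 0, 0], [0, 0, 0], -1],
  ],
)

```text
time: 26.05
position: [0.6114, -0.0583, 0.2188]
tcp_rot: [3.105, -0.029, 2.997]
force: [2.0, 0.3, 0.0]
opening: 0.118
```

servo_tool(
  steps=[
    [[0.12, -0.03, 0], [0, 0, 0], -1],
    [[0, 0, 0], [0, 0, 0], -1],
  ],
)

```text
time: 26.25
position: [0.6122, -0.0583, 0.2185]
tcp_rot: [3.105, -0.039, 2.998]
force: [3.6, 2.4, -0.8]
opening: 0.118
```

servo_tool(
  steps=[
    [[0, 0, 0], [0, 0, 0], -0.3],
    [[0, 0, 0], [0, 0, 0], 0.3],
    [[0, 0, 0], [0, 0, 0], 0.5],
    [[0, 0, 0.4], [0, 0, 0], 0.5],
    [[0, 0, 0.9], [0, 0, 0], 0.5],
    [[0, 0, 0.9], [0, 0, 0], 0.5],
    [[-0.5, 0, 0.6], [0, 0, 0], 0.5],
    [[-0.8, 0, 0.3], [0, 0, 0], 0.5],
  ],
)

```text
time: 27.05
position: [0.5594, -0.0589, 0.3465]
tcp_rot: [3.104, -0.041, 2.997]
force: [0.1, 0.2, 0.8]
opening: 0.75
```

servo_tool(
  steps=[
    [[-0.9, -0.5, 0], [0, 0, 0], 0.5],
    [[-0.9, -0.8, 0], [0, 0, 0], 0.5],
    [[-0.9, -0.9, 0], [0, 0, 0], 0.5],
    [[-0.5, -0.9, 0], [0, 0, 0], 0.5],
    [[0, -0.9, 0], [0, 0, 0], 0.5],
    [[0, -0.9, 0], [0, 0, 0], 0.5],
    [[0, -0.9, 0], [0, 0, 0], 0.5],
    [[0, 0, 0], [0, 0, 0], 0.5],
  ],
)

```text
time: 27.85
position: [0.4254, -0.2977, 0.3656]
tcp_rot: [3.114, -0.017, 2.999]
force: [0.5, 0.9, -0.6]
opening: 0.75
```

```bash
python3 - <<'E'
from h import *
o=manip.get_obs();print(o['position'],o['force'])
c=cam('top');save(c,'topc2.png',(245,85,415,270),3.2)
a=cv2.imread('pics/topc.png');b=cv2.imread('pics/topc2.png')
d=cv2.blur(cv2.absdiff(a,b).max(2).astype(np.float32),(5,5))
n,l,s,ce=cv2.connectedComponentsWithStats((d>14).astype(np.uint8))
print([ (s[i].tolist()) for i in range(1,n) if s[i,4]>40])
for x in(40,130,230):
    y0=int(230+(x-25)*44/215)-22; print(x,y0,a[y0:y0+40:3,x-3:x+4].mean((1,2)).astype(int),b[y0:y0+40:3,x-3:x+4].mean((1,2)).astype(int))
s2=cam('scene');save(s2,'scc2.png',(125,110,305,245),4)
a=cv2.imread('pics/scc.png');b=cv2.imread('pics/scc2.png')
d=cv2.blur(cv2.absdiff(a,b).max(2).astype(np.float32),(5,5))
n,l,s,ce=cv2.connectedComponentsWithStats((d>14).astype(np.uint8))
print([ (s[i].tolist()) for i in range(1,n) if s[i,4]>60])
E
```

```text
[ 0.42539875 -0.29770282  0.36561592] [ 0.48409754  0.88371946 -0.56899043]
[[111, 232, 41, 17, 309], [156, 245, 12, 7, 67], [171, 248, 10, 8, 64], [185, 252, 11, 8, 75], [200, 255, 28, 11, 198], [230, 261, 11, 8, 75], [187, 267, 10, 14, 83], [202, 269, 9, 7, 48], [231, 275, 10, 7, 50], [56, 356, 61, 66, 3025], [319, 397, 225, 195, 23060], [284, 425, 12, 7, 54], [293, 435, 45, 30, 849], [349, 458, 12, 16, 100], [312, 470, 13, 12, 71], [338, 474, 10, 8, 45], [358, 479, 19, 21, 258]]
40 211 [ 28  29  23  49 109 144 151 146 111  59  41  40  46  45] [ 26  26  23  53 114 150 154 149 114  58  40  44  44  45]
130 229 [  2   0   0   7  64 124 148 153 137  95  51  37  39  40] [  3   1   1  16  91 142 157 155 135  79  44  42  45  45]
230 249 [ 34  38  38  34  49 106 144 151 152 127  70  42  42  45] [ 33  38  39  35  58 122 155 154 155 122  54  43  46  48]
[[510, 0, 15, 14, 144], [504, 0, 216, 160, 18444], [396, 72, 6, 13, 65], [392, 105, 7, 14, 85], [526, 153, 41, 35, 804], [529, 177, 191, 115, 6468], [494, 301, 69, 53, 2842], [497, 346, 63, 22, 569], [490, 371, 75, 59, 3551]]
```

```bash
python3 - <<'E'
from h import *
s=cam('scene');g=cv2.cvtColor(s['img'],cv2.COLOR_RGB2HSV)
p=proj(s,[[.4895,-.384,.089]])[0];print('expected lid',p)
x,y=p.astype(int);im=g[:,:,2]
print(im[y-12:y+28:3,x-16:x+18:3])
E
```

```text
expected lid [258.89049887 106.2526417 ]
[[117 118 117 116 115 116 115 114 115 116 115 115]
 [117 117 117 115 114 114 116 115 115 117 115 116]
 [114 114 113 114 114 113 114 114 115 115 115 115]
 [113 112 113 113 124 151 155 141 115 115 115 115]
 [114 114 113 116 160 164 164 164 139 116 117 116]
 [112 113 113 111 131 160 162 157 110  96 111 116]
 [113 113 111 113  86  93  98  91 116 141 116 119]
 [113  95  94 102 120 120 117 123 122 142 139 104]
 [131 137 139 128 106 117 118 112 113 141 141 127]
 [142 142 140 127  94  88  85  92 111 139 131  98]
 [143 142 142 122  80  82  81  78 103 132  98  98]
 [143 143 144 133  90  82  81  81 109  99  97  97]
 [132 144 143 141 130 121 121 130 106  98  98  96]
 [ 90 142 143 144 143 143 142 142 141 123 103 122]]
```

The lid is where expected, and the jar is upright on the tray (lid, glass and foot stacked vertically). I hand in.

```bash
python3 -c "
from plant import manip
print(manip.hand_in())"
```

```text
the job is handed in; nothing more can be done
None
```

I moved the jar to the tray, opened the door to about 1.5 rad, turned the knob clockwise by about 64°, and shut the door again. I handed the job in at about 28 s; it reports no verdict.

**Last checks**
- **Jar:** it stands upright in the free half of the tray, with its lid within about a pixel of where I expected it.
- **Knob:** the pointer was at -31.2° in the grip against the mark at -30.8°. A closer view after release gave about -29° against -32° to -33°. The two readings disagree slightly; the larger gap is 2–4° (0.04–0.07 rad), inside the 0.12 rad limit.
- **Door:** it is pressed to its stop, and the top view shows it slightly more closed than at the start, about 0.01 rad or less. The force reading did not clearly show contact at the stop.
- **Bystanders:** the before-and-after pictures show no change at the dropper bottle or the large reagent bottle. The slide box stood in its place in the pictures after the jar was set down. I did not check the dish, dispenser or notebook at the end, but the arm never went near them.

**What went wrong on the way**
- The gripper body touched the jar lid lightly (about 6 N) and pushed the jar 2–3 mm.
- The first close on the handle was off-centre and read about 35 N at the wrist. I re-centred it.
- The first regrip for closing the door missed by 14 mm. I corrected it from the picture data.

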